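# Roll down the tape strips of a mounted print

### The arm

A 6-joint arm with a two-finger parallel gripper is mounted at the origin on a cart in front of the work surface, level with it; the furniture and walls round the work are solid. World frame = base frame: x ahead of the robot, y to its left, z up, the work surface at z = 0. Lengths are in m, angles in rad, forces in N, time in s.
With the tool pointing down it reaches from about 0.35 to 0.975 m from the base axis. Payload 4.9 kg.
Tool frame: the origin (TCP) lies on the centre line of the jaws, within the pads' length; the fingertips stand manip.tip_reach ahead of it and the grasp point (between the pads) is the TCP (manip.tip_reach is the distance from the TCP to the fingertips, in m); z points along the fingers, y is the line along which they close (so a half turn about z gives the same grasp; the last joint's range is limited). The gripper opens to 85 mm and grips with 20 to 120 N. Pads are 22 mm wide; open, the fingers measure 114 mm over their backs; the gripper's body (76 mm by 85 mm) begins 54 mm behind the grasp point. The pads swing forward as they close: fully open they stand 13 mm farther back than shut.
Start: joints at [-1.385, 0.053, 1.613, -0, 1.476, -0.119], TCP at [0.188, -0.596, 0.224] pointing down, gripper open.
Joint ranges: [-3.01, 3.01], [-1.01, 2.22], [0.06, 2.58], [-1.02, 4.17], [0.09, 2.62], [-3.14, 3.14]. Speed limits (rad/s): [2.57, 2.57, 3.14, 3.14, 3.14, 3.14].

### API

Orientations are given as a unit quaternion [w, x, y, z].
In Python, from plant import manip gives the robot as it stands. The module is installed in compiled form; this text tells all that it offers.
- The arm moves only by the tool move_arm, never from a script. Its argument "rows" is a list of rows, each a list of 7 numbers: the shift along the tool's x, y, z in cm, then the turn, a rotation vector about the tool's x, y, z in degrees, then the opening, from -1 (shut) to 1 (fully open). In form: [[tx, ty, tz, ax, ay, az, jaw], ...]. A call has 1 to 20 rows; each row shifts and turns the commanded pose from where the row before left it, along the tool's axes as they then stand; what a row does not reach is not made up. A row lasts 1/12 s, in which the tool goes at most 41.7 mm and 7.16 degrees, less where a joint would pass 70% of its speed; a pose out of reach is approached as far as the arm can. A call is refused whole if a number of a shift passes 4.17 or a number of a turn 7.16, either way. A call with a gripper value outside its range is refused whole. The fingers move at their own pace and stop on an object; the grip force is fixed at half the most. Time passes only in rows, so rows that do not move let the fingers close. It gives the time, the measured TCP pose, the force, the opening and the grip force at its end, in the units of the state.
- manip.state(): the state, without advancing time (a new reading comes with each control period).
- manip.grab_frame(name): name is "scene" or "top" or "wrist"; returns a dict with "img" (420x560x3 uint8, blue, green, red), "mtx" (3x3 intrinsics, pixels), "R" (3x3) and "t" (3): a world point X has camera coordinates R X + t. Camera axes: x right, y down, z forward; pixel columns grow to the right and rows downward; lengths in m; the calibration is good to about 2 mm. A picture is of the moment at which its call begins. There is no depth.
- manip.job_done(): hands the job in; it is judged then, once.
The state is a dict: "time": time; "joint_pos": joint angles; "joint_vel": joint speeds; "joint_efforts": joint torques, N m; "tool_pos": TCP position; "tool_rot": TCP orientation; "contact_force": force on the tool from outside, world axes, zero at the start; "ft_torque": the same for the moment, N m; "gripper_width": opening from 0.0 (shut) to 1.0 (fully open); "grasp_force": force on a finger pad.
Only numpy, scipy, OpenCV 4.12 (cv2) and the standard library are available. Lean on these libraries where they do the work, as an engineer would, in place of code of your own. Each camera call takes 0.05 s, during which the arm holds its last target. There are 200 camera calls.

### The job

A print is held on its mounting board by two strips of tape, and a twin-drum press roller stands across them. Without gripping or lifting the roller, press down on its thin steel axle with closed fingertips with a steady push of about 12 N (not under 5 N, never above 20 N) and, keeping up that push all the way, roll it along the strips until it stands on the red line; stop it there, squarely over the line, and let go so that it stays at rest. Leave the mug, ink bottle, tape roll and paint tube round the board where they are.

Things in the scene. Friction and masses are not known exactly. Their poses are not given: they have to be found in the camera images.
- mount_board: Plywood board, fixed, 150 (x) by 280 (y) by 12 mm thick, its top level. Origin at the centre of its underside; x is across the board, y along it. A print lies along its middle, with one pale blue tape strip 30 mm wide along each long edge of the print, at x = -45 and +45 mm; paper and tape are flat and cannot be felt.
- mark: Red painted line across the board with an arrow head at each end in the board's margins, 150 mm long, 3 mm wide, flat, no thickness to feel. Origin in the middle of the line on the board's top; x runs along the line, y along the board (same directions as the board's). It lies on the board's +y half or on its -y half, the roller on the other.
- roller: Loose press roller, 0.5 to 0.9 kg: two black rubber drums (80 mm across, 30 mm wide) joined by a bare steel axle 14 mm thick, 64 mm long between the drums. Origin on the drums' centre line midway between them, 40 mm above the board's top; x along the axle, parallel to the red line within 0.03 rad at first; the frame turns as it rolls. It starts 68 to 86 mm from the line.
- roller_axis (a point): The roller's origin. The axle's top is about 47 mm above the board, but the worn axle is 3 mm off the drums' centre: its top rises or falls by up to 3 mm as it rolls. It is stiff (some 5 to 20 N per mm), so hold the push by reading forces. Fingertips on the axle travel 1.175 times as far as the roller, creeping some 15 mm over the axle: begin 6 mm behind its top, or press anew on the way.
- mug: White mug with dark dots, 82 mm across, 117 mm with the handle, 91 mm high, left of the board; a bystander. Origin at its foot.
- ink_bottle: Small dark red bottle, 35 mm across, 81 mm high, beyond the board; a bystander. Origin at its foot.
- masking_tape: Roll of beige tape lying flat, 96 mm across, 25 mm high, near left of the board; a bystander. Origin at its foot.
- tube_f1: Crumpled blue and pink paint tube lying flat, 46 by 132 by 28 mm, right of the board; a bystander. Origin at its foot.

How it is judged:
By the outcome, as a careful person would: the job done as asked, in the order asked, and still so for the second after the job is handed in, with the robot touching nothing.
It also fails if it takes over 58 s, if anything falls off the work surface, if the arm or the gripper's body presses on something with over 40 N, if the wrist force passes 120 N, or if a joint passes its speed limit or range.

## Working session

There is one attempt and no reset: what is moved stays moved. The work goes in short steps, Python scripts to look and compute and a tool call to move; the robot and the scene stay as the last step left them, time stands still between calls to the robot, and variables do not carry over. Pictures are saved under pics/ and viewed, at most 10 in all, crops included, and the job is handed in when it is done.

Besides the shell and the picture viewer there is one more tool, called after "Emit:" as name([rows], argument=value, ...), one row to a line, values as JSON. move_arm: Moves the arm, as the interface text tells. Its arguments: {"type":"object","properties":{"rows":{"type":"array","items":{"type":"array","items":{"type":"number"}}}},"required":["rows"]}

```bash
mkdir -p pics; python3 - <<'E'
from plant import manip
import cv2,json
s=manip.state(); print({k:s[k] for k in("time","tool_pos","tool_rot","contact_force","gripper_width")}, manip.tip_reach)
for n in("top","scene"):
    f=manip.grab_frame(n); cv2.imwrite(f"pics/{n}0.png",f["img"])
    json.dump({k:f[k].tolist() for k in("mtx","R","t")},open(f"{n}.json","w")); print(n,f["mtx"],f["R"],f["t"])
E
```

```text
{'time': 0.0, 'tool_pos': array([ 0.18744003, -0.59555926,  0.22285846]), 'tool_rot': array([-1.02332841e-03,  9.88409623e-01,  1.51807012e-01, -4.27213100e-05]), 'contact_force': array([-0.52967423,  0.13983253, -0.44342801]), 'gripper_width': 0.995221563782879} 0.019
top [[502.75887453   0.         280.84362085]
 [  0.         502.75887453 207.60435773]
 [  0.           0.           1.        ]] [[ 0.0223378  -0.99941991 -0.02570733]
 [-0.99345968 -0.01930983 -0.11253883]
 [ 0.11197715  0.02805306 -0.99331473]] [-0.01661107  0.51671944  1.20486973]
scene [[544.2573484    0.         272.5046413 ]
 [  0.         544.2573484  207.03025381]
 [  0.           0.           1.        ]] [[-5.79298546e-01 -8.15115386e-01  3.18169914e-04]
 [-3.55747818e-01  2.52477008e-01 -8.99832679e-01]
 [ 7.33387131e-01 -5.21384951e-01 -4.36235084e-01]] [0.29450026 0.25500859 0.87108926]
```

View pics/top0.png

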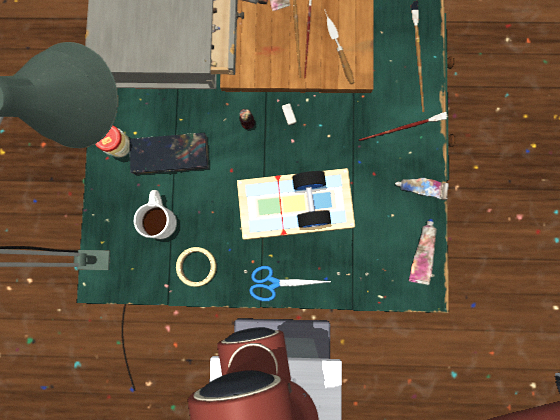

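View pics/scene0.png

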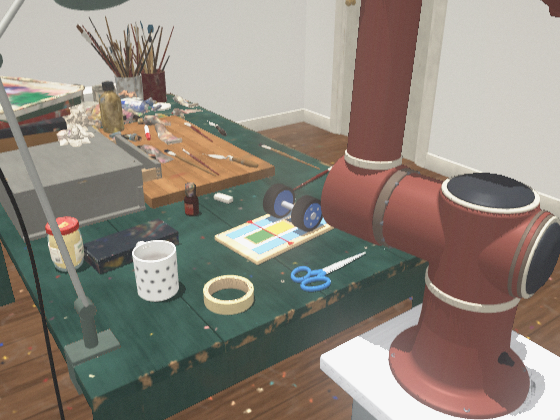

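The top view shows the board's corners near (238,181), (347,169), (354,228) and (243,238). The red line runs from about (278,177) to (284,233). The drums are near (309,180) and (314,219), with the axle between them. I'll enlarge this area.

```bash
python3 - <<'E'
import cv2
i=cv2.imread("pics/top0.png")[160:245,230:360]
cv2.imwrite("pics/crop0.png",cv2.resize(i,None,fx=6,fy=6,interpolation=cv2.INTER_CUBIC))
E
```

```text
(no output)
```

View pics/crop0.png

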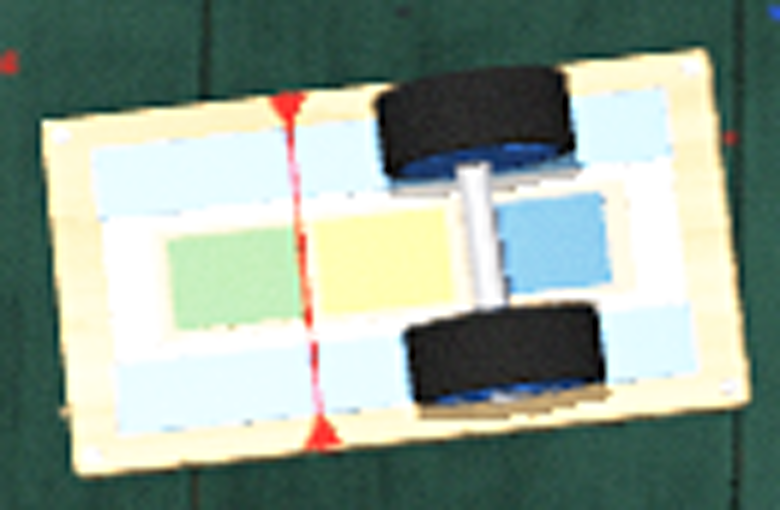

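```bash
cat > h.py <<'E'
import numpy as np, json
from scipy.optimize import least_squares
def cam(n):
    d=json.load(open(n+".json")); return [np.array(d[k]) for k in("mtx","R","t")]
def proj(c,X):
    K,R,t=c; p=(np.atleast_2d(X)@R.T+t)@K.T; return p[:,:2]/p[:,2:]
def unproj(c,px,z):
    K,R,t=c; C=-R.T@t; d=np.c_[np.atleast_2d(px),np.ones(len(np.atleast_2d(px)))]@np.linalg.inv(K).T@R
    return C+d*((z-C[2])/d[:,2])[:,None]
def place(p,L,z):  # local pts -> world
    c,s=np.cos(p[2]),np.sin(p[2]); L=np.array(L,float)
    return np.c_[p[0]+c*L[:,0]-s*L[:,1],p[1]+s*L[:,0]+c*L[:,1],L[:,2]+z]
def drumbox(c,p,zc=.052):
    a=np.linspace(0,2*np.pi,181); out=[]
    for x0 in(.047,-.047):
        L=np.vstack([np.c_[np.full(181,x0+e),.04*np.cos(a),.04*np.sin(a)] for e in(-.015,.015)])
        q=proj(c,place(p,L,zc)); out+=[q[:,0].min(),q[:,0].max(),q[:,1].min(),q[:,1].max()]
    return np.array(out)
E
python3 - <<'E'
from h import *
c=cam("top"); f=lambda P,o=(230,160):(np.array(P,float)+.5)/6-.5+np.array(o)
print("C",-c[1].T@c[2])
cor=unproj(c,f([(43,120),(708,48),(750,402),(77,475)]),.012); print(cor, [np.linalg.norm(cor[i]-cor[i-1]) for i in range(4)])
# board local x = far side(world +x), y = world +y
L=[(.075,.14,0),(.075,-.14,0),(-.075,-.14,0),(-.075,.14,0)]
r=least_squares(lambda p:(place(p,L,.012)-cor)[:,:2].ravel(),[.5,0,0]); print("board",r.x,r.fun*1000)
l=unproj(c,f([(287,95),(322,449)]),.012); print("line",l,np.linalg.norm(l[0]-l[1]),"yaw",np.arctan2(*(l[0]-l[1])[[1,0]]),"mid",l.mean(0))
b=f([(376,65),(576,180),(404,302),(606,403)]); B=np.array([b[0,0],b[1,0],b[0,1],b[1,1],b[2,0],b[3,0],b[2,1],b[3,1]])
r2=least_squares(lambda p:drumbox(c,p)-B,[.45,-.05,0]); print("roller",r2.x,r2.fun)
ax=unproj(c,f([(475,166),(492,305)]),.058); print("axle",ax,ax.mean(0),np.arctan2(*(ax[0]-ax[1])[[1,0]]))
n=np.array([-np.sin(r.x[2]),np.cos(r.x[2])]); print("dist to line",(l.mean(0)[:2]-r2.x[:2])@n)
for q in ((247,120),(155,222),(196,267),(424,252)): print(q,unproj(c,[q],.0))
E
```

```text
C [ 0.37879311 -0.04042396  1.25453883]
[[ 0.58746859  0.10692335  0.012     ]
 [ 0.62286146 -0.17009054  0.012     ]
 [ 0.47527268 -0.18841294  0.012     ]
 [ 0.43943826  0.08807723  0.012     ]] [np.float64(0.14922518491167472), np.float64(0.27926574037047575), np.float64(0.1487217421936541), np.float64(0.2788026598697767)]
board [ 0.53126025 -0.04087573  0.12733461] [ 0.40573792  0.59177595  0.57029293 -0.12741864 -0.62651743 -0.8536364
 -0.34951343  0.38927908]
line [[ 0.59987925  0.00507371  0.012     ]
 [ 0.45227146 -0.01277478  0.012     ]] 0.14868298316496142 yaw 0.12033411881702634 mid [ 0.52607535 -0.00385053  0.012     ]
roller [ 0.53594466 -0.07931089  0.13282125] [-0.38586268  0.63793552  0.05795963 -0.25987397 -0.64187431  0.38377724
 -0.0997767   0.28991491]
axle [[ 0.56420688 -0.07261504  0.058     ]
 [ 0.50834386 -0.08028175  0.058     ]] [ 0.53627537 -0.0764484   0.058     ] 0.13638907205116999
dist to line 0.07610273325152175
(247, 120) [[0.74481448 0.08696218 0.        ]]
(155, 222) [[0.47754911 0.31139481 0.        ]]
(196, 267) [[0.36732853 0.20294317 0.        ]]
(424, 252) [[ 0.41679422 -0.36099251  0.        ]]
```

Emit:
move_arm([
  [2.4,-1.9,0,0,0,0,-1],
  [2.4,-1.9,0,0,0,0,-1],
  [2.4,-1.9,0,0,0,0,-1],
  [2.4,-1.9,0,0,0,0,-1],
  [2.4,-1.9,0,0,0,0,-1],
  [2.4,-1.9,0,0,0,0,-1],
  [2.4,-1.9,0,0,0,0,-1],
  [2.4,-1.9,0,0,0,0,-1],
  [2.4,-1.9,0,0,0,0,-1],
  [2.4,-1.9,0,0,0,0,-1],
  [2.4,-1.9,0,0,0,0,-1],
  [2.4,-1.9,0,0,0,0,-1],
  [2.4,-1.9,0,0,0,0,-1],
  [2.4,-1.9,0,0,0,0,-1],
  [2.4,-1.9,0,0,0,0,-1],
  [2.4,-1.9,0,0,0,0,-1],
  [2.4,-1.9,0,0,0,0,-1],
  [2.4,-1.9,0,0,0,0,-1],
  [2.4,-1.9,0,0,0,0,-1],
  [2.4,-1.9,0,0,0,0,-1],
])

```text
time: 1.77
tool_pos: [0.5318, -0.0881, 0.2236]
tool_rot: [-0.0, 0.988, 0.152, -0.0]
contact_force: [-0.3, -0.5, -0.1]
gripper_width: 0.003
grasp_force: 0.0
```

Emit:
move_arm([
  [0,0,0,0,0,-6.6,-1],
  [0,0,0,0,0,-6.6,-1],
  [0,0,0,0,0,-6.6,-1],
  [0,0,0,0,0,-6.6,-1],
  [0,0,0,0,0,-6.6,-1],
  [0,0,0,0,0,-6.6,-1],
  [0,0,0,0,0,-6.6,-1],
  [0,0,0,0,0,-6.6,-1],
  [0,0,0,0,0,-6.6,-1],
  [0,0,0,0,0,-6.6,-1],
  [0,0,0,0,0,-6.6,-1],
  [0,0,0,0,0,-6.6,-1],
  [0,0,0,0,0,0,-1],
  [0,0,0,0,0,0,-1],
  [0,0,0,0,0,0,-1],
])

```text
time: 3.02
tool_pos: [0.5312, -0.0896, 0.2238]
tool_rot: [-0.0, 0.666, 0.746, -0.0]
contact_force: [-0.4, -0.3, 0.7]
gripper_width: 0.003
grasp_force: 0.0
```

Emit:
move_arm([
  [0,0,0,0,0,-0.8,-1],
  [0.7,0.6,0,0,0,0,-1],
  [0,0,0,0,0,0,-1],
  [0,0,0,0,0,0,-1],
])

```text
time: 3.35
tool_pos: [0.5367, -0.0815, 0.2241]
tool_rot: [-0.0, 0.659, 0.752, 0.0]
contact_force: [-0.1, 0.2, -0.7]
gripper_width: -0.001
grasp_force: 0.0
```

```bash
python3 - <<'E'
from plant import manip
import cv2,json
f=manip.grab_frame("wrist"); cv2.imwrite("pics/w1.png",f["img"])
json.dump({k:f[k].tolist() for k in("mtx","R","t")},open("w1.json","w")); print(f["mtx"],-f["R"].T@f["t"],f["R"])
s=manip.state(); print(s["tool_pos"],s["tool_rot"],s["contact_force"],s["joint_pos"])
E
```

```text
[[373.54587987   0.         277.88201068]
 [  0.         373.54587987 206.38718638]
 [  0.           0.           1.        ]] [ 0.52820639 -0.01012306  0.37328608] [[ 9.91562524e-01  1.29629183e-01  1.88946980e-04]
 [ 1.24252008e-01 -9.50844757e-01  2.83647117e-01]
 [ 3.69486032e-02 -2.81230375e-01 -9.58928713e-01]]
[ 0.53657509 -0.08163626  0.22408793] [-2.42512762e-05  6.59491405e-01  7.51712101e-01 -6.07330098e-05] [-0.39743289  0.61666739 -0.00797446] [-2.88078090e-01 -1.44463585e-01  1.80365841e+00 -9.03454709e-05
  1.48249274e+00 -4.18582486e-01]
```

View pics/w1.png

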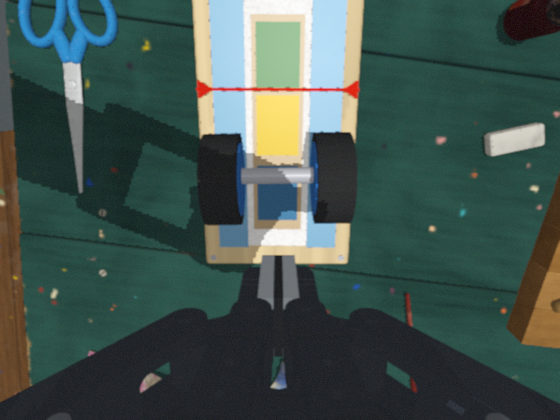

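The wrist view shows the red line from (199,90) to (359,90). The left drum spans x 197–245, y 134–224, the right drum x 312–356, y 133–222, and the axle sits at about (278,176). I'll check these against the top view.

```bash
python3 - <<'E'
from h import *
c=cam("w1")
l=unproj(c,[(359.5,90),(199,90)],.012); m=l.mean(0); yaw=np.arctan2(*(l[0]-l[1])[[1,0]]); print("line",m,np.linalg.norm(l[0]-l[1]),yaw)
B=np.array([312,356,133,222,197,245,134,224.]); o=np.argsort([0])
r=least_squares(lambda p:drumbox(c,p)-B,[.53,-.08,.13]); print("roller",r.x,r.fun)
n=np.array([-np.sin(.127),np.cos(.127)]); print("dist",(m[:2]-r.x[:2])@n)
ax=unproj(c,[(313,176),(243,176)],.055); print("axle",ax.mean(0),np.arctan2(*(ax[0]-ax[1])[[1,0]]))
E
```

```text
line [ 0.52885301 -0.0047747   0.012     ] 0.14822088266976988 0.1299977298699832
roller [ 0.53688236 -0.07932638  0.13803112] [-1.98400962  1.70898663 -1.28852005  2.09464488 -0.20218478  0.05885859
 -1.39290652  0.9208641 ]
dist 0.0749682510824269
axle [ 0.53700812 -0.07619153  0.055     ] 0.12995543300270262
```

Emit:
move_arm([
  [-0.1,0.1,1.3,0,0,0,-1],
  [0,0,1.3,0,0,0,-1],
  [0,0,1.3,0,0,0,-1],
  [0,0,1.3,0,0,0,-1],
  [0,0,1.3,0,0,0,-1],
  [0,0,1.3,0,0,0,-1],
  [0,0,1.3,0,0,0,-1],
  [0,0,1.3,0,0,0,-1],
  [0,0,1.3,0,0,0,-1],
  [0,0,1.0,0,0,0,-1],
  [0,0,0.5,0,0,0,-1],
  [0,0,0.3,0,0,0,-1],
  [0,0,0,0,0,0,-1],
  [0,0,0,0,0,0,-1],
  [0,0,0,0,0,0,-1],
])

```text
time: 4.65
tool_pos: [0.5382, -0.083, 0.09]
tool_rot: [0.001, 0.66, 0.752, 0.0]
contact_force: [0.3, -0.8, -0.3]
gripper_width: 0.001
grasp_force: 0.0
```

```bash
cat > look.py <<'E'
import sys,cv2,json
from plant import manip
n=sys.argv[1]; f=manip.grab_frame("wrist"); cv2.imwrite(f"pics/{n}.png",f["img"])
json.dump({k:f[k].tolist() for k in("mtx","R","t")},open(n+".json","w"))
s=manip.state(); print(s["tool_pos"],s["tool_rot"],s["contact_force"])
E
python3 look.py w2
```

```text
[ 0.53822478 -0.08296106  0.09007188] [7.89819781e-04 6.59559478e-01 7.51651871e-01 3.68664303e-04] [-0.20377553  0.08042611 -0.18184754]
```

View pics/w2.png

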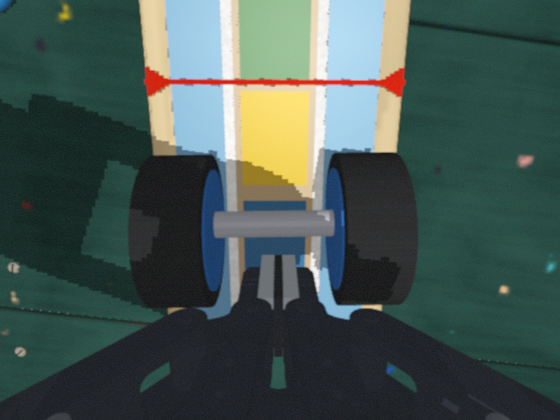

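The picture shows the line from (146,83) to (405,81), the axle across (213–333, 210–237), the left drum at x 129–222, y 155–307 and the right drum at x 327–418, y 152–305. The closed tips are near (278,255), behind the axle.

```bash
python3 - <<'E'
from h import *
c=cam("w2")
l=unproj(c,[(405,81),(146,83)],.012); m=l.mean(0); print("line",m,np.linalg.norm(l[0]-l[1]),np.arctan2(*(l[0]-l[1])[[1,0]]))
B=np.array([327,418,152,305,129,222,155,307.])
r=least_squares(lambda p:drumbox(c,p)-B,[.53,-.08,.13]); print("roller",r.x,r.fun)
n=np.array([-np.sin(.127),np.cos(.127)]); print("dist",(m[:2]-r.x[:2])@n)
for z in(.052,.055): print("axle",unproj(c,[(273,223.5)],z))
for a in(-.011,0,.011):
    print("tip px",a,proj(c,[np.r_[np.array([.5382,-.083])+a*n,.071]]))
E
```

```text
line [ 0.52761766 -0.00422915  0.012     ] 0.14953925367059523 0.13698928354194415
roller [ 0.536742   -0.07922063  0.13886552] [-2.08332599  1.09073763 -0.16195867  1.13976331 -1.59846734  2.84959827
 -1.42709629  0.84915749]
dist 0.07554320269257442
axle [[ 0.53572334 -0.07628706  0.052     ]]
axle [[ 0.53562447 -0.07524981  0.055     ]]
tip px -0.011 [[275.87589707 270.46143368]]
tip px 0 [[275.90013367 249.88411785]]
tip px 0.011 [[275.92521929 228.58597462]]
```

```bash
python3 - <<'E'
import cv2
from h import *
i=cv2.imread("pics/w2.png")[195:335,210:350]
cv2.imwrite("pics/w2c.png",cv2.resize(cv2.convertScaleAbs(i,alpha=1.6,beta=20),None,fx=4,fy=4,interpolation=cv2.INTER_CUBIC))
c=cam("w2"); n=np.array([-.127,.992])
for z in(.071,.08,.09,.11):
    print(z,[proj(c,[np.r_[np.array([.5382,-.083])+a*n,z]]).round(0).tolist() for a in(-.011,0,.011)])
E
```

```text
0.071 [[[276.0, 270.0]], [[276.0, 250.0]], [[276.0, 229.0]]]
0.08 [[[276.0, 279.0]], [[276.0, 258.0]], [[276.0, 235.0]]]
0.09 [[[276.0, 290.0]], [[276.0, 267.0]], [[276.0, 244.0]]]
0.11 [[[276.0, 315.0]], [[276.0, 290.0]], [[276.0, 264.0]]]
```

View pics/w2c.png

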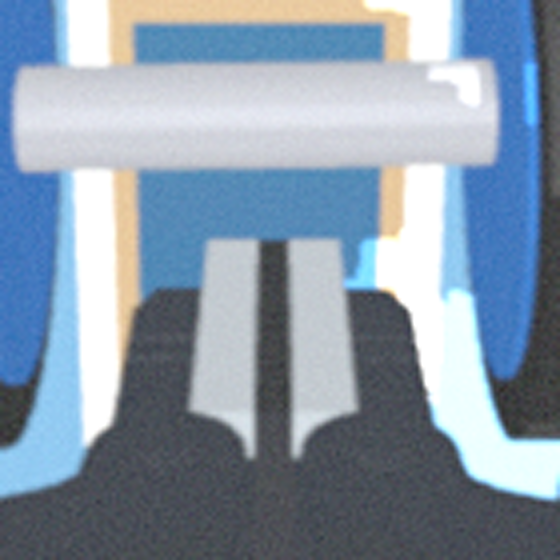

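```bash
python3 - <<'E'
import cv2,json
from plant import manip
from h import *
f=manip.grab_frame("scene"); c=cam("scene"); n=np.array([-.127,.992]); x=np.array([.992,.127])
s=manip.state(); T=s["tool_pos"]; print(-c[1].T@c[2],T)
o=(250,140); i=f["img"][140:240,250:350]; i=cv2.resize(i,None,fx=6,fy=6,interpolation=cv2.INTER_CUBIC)
for a in(-.011,0,.011):
    print(a,((proj(c,[np.r_[T[:2]+a*n,T[2]-.019],np.r_[T[:2]+a*n,T[2]]])-o)*6).round().tolist())
print("axle",((proj(c,[(.5366,-.0763,.059),(.5366,-.0763,.052)])-o)*6).round().tolist())
cv2.imwrite("pics/s2.png",cv2.convertScaleAbs(i,alpha=1.5,beta=20))
E
```

```text
[-0.37752333  0.62984072  0.60937106] [ 0.53817564 -0.08294356  0.09002445]
-0.011 [[284.0, 340.0], [285.0, 296.0]]
0 [[264.0, 348.0], [265.0, 303.0]]
0.011 [[244.0, 356.0], [244.0, 311.0]]
axle [[252.0, 381.0], [252.0, 397.0]]
```

View pics/s2.png

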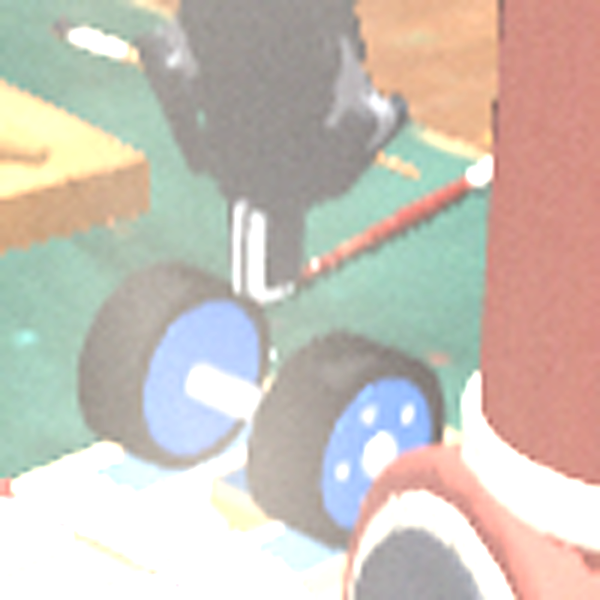

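The tip's lower edge shows at about (252,297) in this crop. That puts it near z = 0.097 with the TCP at z = 0.090, so the tip is higher than tip_reach suggests. The wrist view agrees. I'll shift slightly and find contact by force.

Emit:
move_arm([
  [0.2,-0.15,0,0,0,0,-1],
  [0,0,0.2,0,0,0,-1],
  [0,0,0.2,0,0,0,-1],
  [0,0,0.2,0,0,0,-1],
  [0,0,0.2,0,0,0,-1],
  [0,0,0.1,0,0,0,-1],
  [0,0,0,0,0,0,-1],
  [0,0,0,0,0,0,-1],
])

```text
time: 5.42
tool_pos: [0.5357, -0.081, 0.0799]
tool_rot: [-0.0, 0.66, 0.752, -0.0]
contact_force: [0.3, -0.6, -0.1]
gripper_width: 0.0
grasp_force: 0.0
```

Emit:
move_arm([
  [0,0,0.05,0,0,0,-1],
  [0,0,0.05,0,0,0,-1],
  [0,0,0.05,0,0,0,-1],
  [0,0,0.05,0,0,0,-1],
  [0,0,0,0,0,0,-1],
])

```text
time: 5.83
tool_pos: [0.5358, -0.081, 0.078]
tool_rot: [-0.0, 0.66, 0.752, -0.0]
contact_force: [-0.1, 0.2, -0.0]
gripper_width: 0.001
grasp_force: 0.0
```

Emit:
move_arm([
  [0,0,0.05,0,0,0,-1],
  [0,0,0.05,0,0,0,-1],
  [0,0,0,0,0,0,-1],
])

```text
time: 6.08
tool_pos: [0.5357, -0.081, 0.077]
tool_rot: [-0.0, 0.66, 0.752, -0.0]
contact_force: [0.4, 0.3, -0.0]
gripper_width: -0.001
grasp_force: 0.0
```

Emit:
move_arm([
  [0,0,0.04,0,0,0,-1],
  [0,0,0.04,0,0,0,-1],
  [0,0,0,0,0,0,-1],
])

```text
time: 6.33
tool_pos: [0.5358, -0.081, 0.0762]
tool_rot: [-0.0, 0.66, 0.752, -0.0]
contact_force: [0.7, 0.2, -0.3]
gripper_width: -0.001
grasp_force: 0.0
```

Emit:
move_arm([
  [0,0,0.04,0,0,0,-1],
  [0,0,0.02,0,0,0,-1],
  [0,0,0,0,0,0,-1],
])

```text
time: 6.58
tool_pos: [0.5358, -0.081, 0.0757]
tool_rot: [-0.0, 0.66, 0.752, -0.0]
contact_force: [-0.3, 0.3, 0.1]
gripper_width: -0.001
grasp_force: 0.0
```

```bash
python3 - <<'E'
import cv2,json
from plant import manip
from h import *
f=manip.grab_frame("scene"); g=manip.grab_frame("wrist")
json.dump({k:g[k].tolist() for k in("mtx","R","t")},open("w3.json","w"))
a=cv2.resize(f["img"][165:215,270:320],None,fx=8,fy=8,interpolation=cv2.INTER_CUBIC)
b=cv2.resize(g["img"][190:290,220:320],None,fx=4,fy=4,interpolation=cv2.INTER_CUBIC)
cv2.imwrite("pics/s3.png",cv2.convertScaleAbs(np.hstack([a,b]),alpha=1.2,beta=10))
c=cam("scene");n=np.array([-.127,.992]);T=manip.state()["tool_pos"];print(T)
for z in(-.019,0,.007): print(z,((proj(c,[np.r_[T[:2]+a*n,T[2]+z] for a in(-.011,.011)])-(270,165))*8).round().tolist())
E
```

```text
[ 0.53580654 -0.08098831  0.07569413]
-0.019 [[217.0, 301.0], [164.0, 323.0]]
0 [[218.0, 243.0], [165.0, 264.0]]
0.007 [[219.0, 221.0], [165.0, 242.0]]
```

View pics/s3.png

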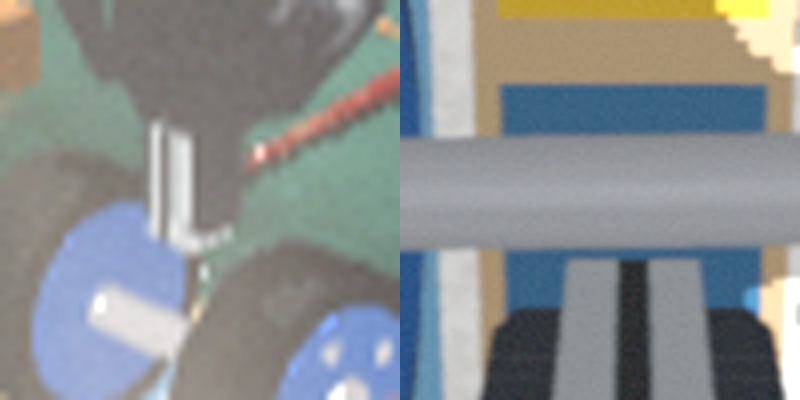

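The left panel puts the tip's lower edge at about (172,245) in front and (217,228) behind, so the tips stand about 6 mm above the TCP height, near z = 0.082. Contact should come at TCP z ≈ 0.053.

Emit:
move_arm([
  [0,0,0.2,0,0,0,-1],
  [0,0,0.2,0,0,0,-1],
  [0,0,0.2,0,0,0,-1],
  [0,0,0.2,0,0,0,-1],
  [0,0,0.2,0,0,0,-1],
  [0,0,0.1,0,0,0,-1],
  [0,0,0.1,0,0,0,-1],
  [0,0,0.1,0,0,0,-1],
  [0,0,0.05,0,0,0,-1],
  [0,0,0,0,0,0,-1],
  [0,0,0,0,0,0,-1],
])

```text
time: 7.6
tool_pos: [0.5359, -0.081, 0.0622]
tool_rot: [0.0, 0.66, 0.752, 0.0]
contact_force: [-1.0, -0.1, -0.1]
gripper_width: 0.002
grasp_force: 0.0
```

Emit:
move_arm([
  [0,0,0.05,0,0,0,-1],
  [0,0,0.05,0,0,0,-1],
  [0,0,0,0,0,0,-1],
])

```text
time: 7.85
tool_pos: [0.5358, -0.081, 0.0611]
tool_rot: [-0.0, 0.66, 0.752, -0.0]
contact_force: [-0.5, -1.3, -0.5]
gripper_width: -0.003
grasp_force: 0.0
```

Emit:
move_arm([
  [0,0,0.05,0,0,0,-1],
  [0,0,0.05,0,0,0,-1],
  [0,0,0,0,0,0,-1],
])

```text
time: 8.1
tool_pos: [0.5358, -0.081, 0.0601]
tool_rot: [-0.0, 0.66, 0.752, -0.0]
contact_force: [-0.1, 0.0, 0.2]
gripper_width: 0.001
grasp_force: 0.0
```

Emit:
move_arm([
  [0,0,0.05,0,0,0,-1],
  [0,0,0.05,0,0,0,-1],
  [0,0,0,0,0,0,-1],
])

```text
time: 8.35
tool_pos: [0.5357, -0.081, 0.0591]
tool_rot: [-0.0, 0.66, 0.752, -0.0]
contact_force: [0.4, 0.4, -0.4]
gripper_width: -0.001
grasp_force: 0.0
```

Emit:
move_arm([
  [0,0,0.05,0,0,0,-1],
  [0,0,0.03,0,0,0,-1],
  [0,0,0,0,0,0,-1],
])

```text
time: 8.6
tool_pos: [0.5358, -0.081, 0.0583]
tool_rot: [-0.0, 0.66, 0.752, -0.0]
contact_force: [0.5, 0.0, -0.2]
gripper_width: -0.002
grasp_force: 0.0
```

Emit:
move_arm([
  [0,0,0.04,0,0,0,-1],
  [0,0,0.04,0,0,0,-1],
  [0,0,0,0,0,0,-1],
])

```text
time: 8.85
tool_pos: [0.5357, -0.081, 0.0575]
tool_rot: [-0.0, 0.66, 0.752, -0.0]
contact_force: [-0.0, 0.4, -0.8]
gripper_width: -0.001
grasp_force: 0.0
```

Emit:
move_arm([
  [0,0,0.04,0,0,0,-1],
  [0,0,0.04,0,0,0,-1],
  [0,0,0,0,0,0,-1],
])

```text
time: 9.1
tool_pos: [0.5358, -0.081, 0.0567]
tool_rot: [-0.0, 0.66, 0.752, -0.0]
contact_force: [-0.5, 1.5, -0.0]
gripper_width: 0.001
grasp_force: 0.0
```

Emit:
move_arm([
  [0,0,0.04,0,0,0,-1],
  [0,0,0.04,0,0,0,-1],
  [0,0,0,0,0,0,-1],
])

```text
time: 9.35
tool_pos: [0.5357, -0.081, 0.0559]
tool_rot: [-0.0, 0.66, 0.752, -0.0]
contact_force: [-0.7, 0.4, -0.7]
gripper_width: -0.002
grasp_force: 0.0
```

Emit:
move_arm([
  [0,0,0.03,0,0,0,-1],
  [0,0,0.03,0,0,0,-1],
  [0,0,0,0,0,0,-1],
])

```text
time: 9.6
tool_pos: [0.5358, -0.081, 0.0553]
tool_rot: [-0.0, 0.66, 0.752, -0.0]
contact_force: [0.2, 0.2, -0.2]
gripper_width: -0.001
grasp_force: 0.0
```

Emit:
move_arm([
  [0,0,0.03,0,0,0,-1],
  [0,0,0.03,0,0,0,-1],
  [0,0,0,0,0,0,-1],
])

```text
time: 9.85
tool_pos: [0.5358, -0.081, 0.0547]
tool_rot: [-0.0, 0.66, 0.752, -0.0]
contact_force: [0.2, 0.4, -0.1]
gripper_width: -0.004
grasp_force: 0.0
```

Emit:
move_arm([
  [0,0,0.03,0,0,0,-1],
  [0,0,0.02,0,0,0,-1],
  [0,0,0,0,0,0,-1],
])

```text
time: 10.1
tool_pos: [0.5358, -0.081, 0.0542]
tool_rot: [-0.0, 0.66, 0.752, -0.0]
contact_force: [-1.2, -0.2, -0.3]
gripper_width: 0.0
grasp_force: 0.0
```

Emit:
move_arm([
  [0,0,0.03,0,0,0,-1],
  [0,0,0.02,0,0,0,-1],
  [0,0,0,0,0,0,-1],
])

```text
time: 10.35
tool_pos: [0.5358, -0.081, 0.0537]
tool_rot: [-0.0, 0.66, 0.752, -0.0]
contact_force: [-0.5, -0.9, -0.5]
gripper_width: 0.001
grasp_force: 0.0
```

Emit:
move_arm([
  [0,0,0.03,0,0,0,-1],
  [0,0,0.02,0,0,0,-1],
  [0,0,0,0,0,0,-1],
])

```text
time: 10.6
tool_pos: [0.5357, -0.081, 0.0532]
tool_rot: [-0.0, 0.66, 0.752, -0.0]
contact_force: [-0.2, 0.1, -0.2]
gripper_width: 0.003
grasp_force: 0.0
```

Emit:
move_arm([
  [0,0,0.03,0,0,0,-1],
  [0,0,0.02,0,0,0,-1],
  [0,0,0,0,0,0,-1],
])

```text
time: 10.85
tool_pos: [0.5358, -0.081, 0.0527]
tool_rot: [-0.0, 0.66, 0.752, -0.0]
contact_force: [-1.1, 0.0, -0.6]
gripper_width: -0.001
grasp_force: 0.0
```

Emit:
move_arm([
  [0,0,0.03,0,0,0,-1],
  [0,0,0.02,0,0,0,-1],
  [0,0,0,0,0,0,-1],
])

```text
time: 11.1
tool_pos: [0.5358, -0.081, 0.0522]
tool_rot: [-0.0, 0.66, 0.752, -0.0]
contact_force: [0.7, 0.0, -0.1]
gripper_width: 0.0
grasp_force: 0.0
```

Emit:
move_arm([
  [0,0,0.03,0,0,0,-1],
  [0,0,0.02,0,0,0,-1],
  [0,0,0,0,0,0,-1],
])

```text
time: 11.35
tool_pos: [0.5358, -0.081, 0.0518]
tool_rot: [-0.0, 0.66, 0.752, -0.0]
contact_force: [-0.2, -0.3, 0.1]
gripper_width: -0.002
grasp_force: 0.0
```

Emit:
move_arm([
  [0,0,0.03,0,0,0,-1],
  [0,0,0.02,0,0,0,-1],
  [0,0,0,0,0,0,-1],
])

```text
time: 11.6
tool_pos: [0.5359, -0.0811, 0.0517]
tool_rot: [0.0, 0.66, 0.752, -0.0]
contact_force: [-1.8, 0.1, 3.4]
gripper_width: -0.002
grasp_force: 1.7
```

Emit:
move_arm([
  [0,0,0.04,0,0,0,-1],
  [0,0,0,0,0,0,-1],
  [0,0,0,0,0,0,-1],
])

```text
time: 11.85
tool_pos: [0.536, -0.0811, 0.0517]
tool_rot: [0.0, 0.66, 0.752, -0.0]
contact_force: [-2.9, -0.0, 5.5]
gripper_width: -0.001
grasp_force: 2.9
```

Emit:
move_arm([
  [0,0,0.02,0,0,0,-1],
  [0,0,0,0,0,0,-1],
  [0,0,0,0,0,0,-1],
])

```text
time: 12.1
tool_pos: [0.536, -0.0812, 0.0516]
tool_rot: [0.0, 0.66, 0.752, -0.0]
contact_force: [-4.1, -0.3, 6.9]
gripper_width: -0.001
grasp_force: 3.4
```

Emit:
move_arm([
  [0,-0.04,0.03,0,0,0,-1],
  [0,-0.02,0.02,0,0,0,-1],
  [0,0,0,0,0,0,-1],
])

```text
time: 12.35
tool_pos: [0.536, -0.0813, 0.0517]
tool_rot: [0.001, 0.66, 0.752, 0.0]
contact_force: [-2.2, 1.1, 8.2]
gripper_width: 0.0
grasp_force: 3.8
```

Emit:
move_arm([
  [0,-0.02,0.02,0,0,0,-1],
  [0,0,0,0,0,0,-1],
  [0,0,0,0,0,0,-1],
])

```text
time: 12.6
tool_pos: [0.536, -0.0814, 0.0516]
tool_rot: [0.001, 0.66, 0.752, 0.0]
contact_force: [-1.7, -0.4, 7.2]
gripper_width: 0.001
grasp_force: 4.0
```

Emit:
move_arm([
  [0,-0.03,0.04,0,0,0,-1],
  [0,-0.02,0.03,0,0,0,-1],
  [0,0,0,0,0,0,-1],
  [0,0,0,0,0,0,-1],
])

```text
time: 12.93
tool_pos: [0.536, -0.0816, 0.0516]
tool_rot: [0.001, 0.66, 0.752, 0.001]
contact_force: [-3.8, -0.0, 9.6]
gripper_width: -0.005
grasp_force: 5.1
```

Emit:
move_arm([
  [0.02,-0.02,0.02,0,0,0,-1],
  [0.05,-0.02,0.02,0,0,0,-1],
  [0.08,0,0.01,0,0,0,-1],
  [0.1,0,0.01,0,0,0,-1],
  [0.1,0,0.01,0,0,0,-1],
])

```text
time: 13.35
tool_pos: [0.5356, -0.0784, 0.0513]
tool_rot: [0.002, 0.66, 0.752, 0.001]
contact_force: [-2.2, -0.2, 11.4]
gripper_width: -0.004
grasp_force: 5.9
```

Emit:
move_arm([
  [0.1,0,0.01,0,0,0,-1],
  [0.1,0,0.01,0,0,0,-1],
  [0.1,0,0.01,0,0,0,-1],
])

```text
time: 13.6
tool_pos: [0.5352, -0.0754, 0.0511]
tool_rot: [0.002, 0.66, 0.752, 0.001]
contact_force: [-3.0, -0.0, 12.4]
gripper_width: -0.002
grasp_force: 6.2
```

Emit:
move_arm([
  [0.1,-0.02,0.006,0,0,0,-1],
  [0.1,-0.02,0.006,0,0,0,-1],
  [0.1,0,0.006,0,0,0,-1],
  [0.1,0,0.006,0,0,0,-1],
  [0.1,0,0.006,0,0,0,-1],
])

```text
time: 14.02
tool_pos: [0.5344, -0.0704, 0.0508]
tool_rot: [0.002, 0.66, 0.752, 0.001]
contact_force: [-1.2, 0.9, 12.0]
gripper_width: -0.002
grasp_force: 5.7
```

Emit:
move_arm([
  [0.1,0,0.006,0,0,0,-1],
  [0.1,0,0.006,0,0,0,-1],
  [0.1,0,0.006,0,0,0,-1],
  [0.1,0,0.006,0,0,0,-1],
  [0.1,0,0.006,0,0,0,-1],
])

```text
time: 14.43
tool_pos: [0.5337, -0.0655, 0.0505]
tool_rot: [0.002, 0.66, 0.752, 0.001]
contact_force: [-2.3, -0.4, 11.4]
gripper_width: 0.002
grasp_force: 5.8
```

Emit:
move_arm([
  [0.1,0,0.007,0,0,0,-1],
  [0.1,0,0.007,0,0,0,-1],
  [0.1,0,0.007,0,0,0,-1],
  [0.1,0,0.007,0,0,0,-1],
  [0.1,0,0.007,0,0,0,-1],
  [0.1,0,0.006,0,0,0,-1],
])

```text
time: 14.93
tool_pos: [0.5328, -0.0595, 0.0502]
tool_rot: [0.002, 0.66, 0.752, 0.001]
contact_force: [-3.2, 0.3, 11.8]
gripper_width: -0.001
grasp_force: 6.0
```

Emit:
move_arm([
  [0.1,0,0.006,0,0,0,-1],
  [0.1,0,0.006,0,0,0,-1],
  [0.1,0,0.006,0,0,0,-1],
  [0.1,0,0.006,0,0,0,-1],
  [0.1,0,0.006,0,0,0,-1],
  [0.1,0,0.006,0,0,0,-1],
])

```text
time: 15.43
tool_pos: [0.532, -0.0536, 0.0498]
tool_rot: [0.002, 0.66, 0.752, 0.001]
contact_force: [-3.0, 0.4, 12.5]
gripper_width: 0.002
grasp_force: 6.2
```

Emit:
move_arm([
  [0.1,-0.02,0.005,0,0,0,-1],
  [0.1,0,0.005,0,0,0,-1],
  [0.1,0,0.005,0,0,0,-1],
  [0.1,0,0.005,0,0,0,-1],
  [0.1,0,0.005,0,0,0,-1],
  [0.1,0,0.005,0,0,0,-1],
])

```text
time: 15.93
tool_pos: [0.5311, -0.0476, 0.0495]
tool_rot: [0.002, 0.66, 0.752, 0.001]
contact_force: [-2.3, 0.3, 12.3]
gripper_width: 0.004
grasp_force: 6.0
```

Emit:
move_arm([
  [0.1,0,0.005,0,0,0,-1],
  [0.1,0,0.005,0,0,0,-1],
  [0.1,0,0.005,0,0,0,-1],
  [0.1,0,0.004,0,0,0,-1],
  [0.1,0,0.004,0,0,0,-1],
  [0.1,0,0.004,0,0,0,-1],
])

```text
time: 16.43
tool_pos: [0.5302, -0.0417, 0.0492]
tool_rot: [0.002, 0.66, 0.752, 0.001]
contact_force: [-2.5, 0.1, 11.8]
gripper_width: 0.0
grasp_force: 6.1
```

Emit:
move_arm([
  [0.1,0,0.005,0,0,0,-1],
  [0.1,0,0.004,0,0,0,-1],
  [0.1,0,0.004,0,0,0,-1],
  [0.1,0,0.004,0,0,0,-1],
  [0.1,0,0.004,0,0,0,-1],
  [0.1,0,0.004,0,0,0,-1],
])

```text
time: 16.93
tool_pos: [0.5294, -0.0358, 0.049]
tool_rot: [0.002, 0.66, 0.752, 0.001]
contact_force: [-2.0, -0.7, 12.8]
gripper_width: 0.003
grasp_force: 6.3
```

Emit:
move_arm([
  [0.1,0,0.004,0,0,0,-1],
  [0.1,0,0.004,0,0,0,-1],
  [0.1,0,0.003,0,0,0,-1],
  [0.1,0,0.003,0,0,0,-1],
  [0.1,0,0.003,0,0,0,-1],
  [0.1,0,0.003,0,0,0,-1],
])

```text
time: 17.43
tool_pos: [0.5285, -0.0298, 0.0488]
tool_rot: [0.002, 0.66, 0.752, 0.001]
contact_force: [-3.8, -0.5, 13.1]
gripper_width: 0.001
grasp_force: 6.4
```

Emit:
move_arm([
  [0.1,-0.02,0.001,0,0,0,-1],
  [0.1,0,0.001,0,0,0,-1],
  [0.1,0,0.001,0,0,0,-1],
  [0.1,0,0.001,0,0,0,-1],
  [0.1,0,0.001,0,0,0,-1],
  [0.1,0,0.001,0,0,0,-1],
])

```text
time: 17.93
tool_pos: [0.5277, -0.0239, 0.0486]
tool_rot: [0.002, 0.66, 0.752, 0.001]
contact_force: [-3.8, -0.6, 11.6]
gripper_width: 0.005
grasp_force: 6.0
```

Emit:
move_arm([
  [0.1,0,0.001,0,0,0,-1],
  [0.1,0,0.001,0,0,0,-1],
  [0.1,0,0.001,0,0,0,-1],
  [0.1,0,0.001,0,0,0,-1],
  [0.1,0,0,0,0,0,-1],
  [0.1,0,0,0,0,0,-1],
])

```text
time: 18.43
tool_pos: [0.5268, -0.0179, 0.0485]
tool_rot: [0.002, 0.66, 0.752, 0.001]
contact_force: [-2.6, -1.0, 12.5]
gripper_width: -0.003
grasp_force: 6.0
```

Emit:
move_arm([
  [0.1,0,0.001,0,0,0,-1],
  [0.1,0,0,0,0,0,-1],
  [0.1,0,0,0,0,0,-1],
  [0.1,0,0,0,0,0,-1],
  [0.1,0,0,0,0,0,-1],
])

```text
time: 18.85
tool_pos: [0.5261, -0.013, 0.0485]
tool_rot: [0.002, 0.66, 0.752, 0.001]
contact_force: [-3.2, 0.3, 12.3]
gripper_width: -0.0
grasp_force: 6.1
```

Emit:
move_arm([
  [0.1,0,0,0,0,0,-1],
  [0.1,0,0,0,0,0,-1],
  [0.05,0,0,0,0,0,-1],
  [0.03,0,0,0,0,0,-1],
])

```text
time: 19.18
tool_pos: [0.5257, -0.0102, 0.0485]
tool_rot: [0.002, 0.659, 0.752, 0.001]
contact_force: [-4.2, -1.1, 11.5]
gripper_width: 0.0
grasp_force: 6.1
```

```bash
python3 look.py w4
```

```text
[ 0.52567194 -0.01019572  0.04848354] [1.65918216e-03 6.59509810e-01 7.51693927e-01 5.45281823e-04] [-5.05984042 -0.82741137 12.91688466]
```

View pics/w4.png

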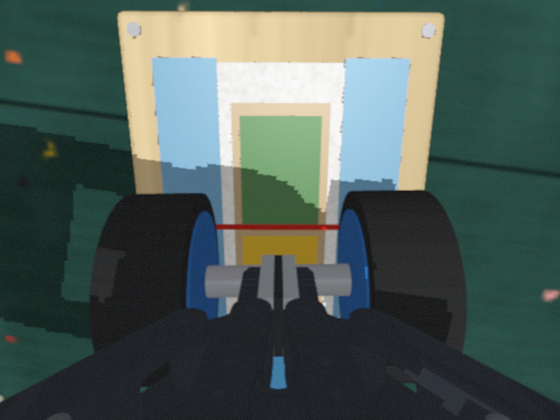

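The tips stand on the axle. The red line shows at y≈227 (x 216–340), the left drum has its top edge at y 195 and spans x 91–216, and the right drum has its top edge at y 191 and spans x 338–466.

```bash
python3 - <<'E'
from h import *
import cv2
c=cam("w4"); g=cv2.imread("pics/w4.png").astype(int)
red=(g[...,2]>110)&(g[...,1]<60)&(g[...,0]<60); red[:, :200]=0; red[:,360:]=0; red[:200]=0; red[250:]=0
y,x=np.nonzero(red); k=np.polyfit(x,y,1); print("red fit",k,x.min(),x.max(),np.polyval(k,[218,338]))
l=unproj(c,[(338,np.polyval(k,338)),(218,np.polyval(k,218))],.012); m=l.mean(0); print("line",m,np.arctan2(*(l[0]-l[1])[[1,0]]))
B=np.array([338,466,191,0,91,216,195,0.]); w=np.array([.3,1,1,0,1,.3,1,0])
r=least_squares(lambda p:(drumbox(c,p)-B)*w,[.527,-.02,.13]); print("roller",r.x,r.fun)
for yb in(.127,.133):
    n=np.array([-np.sin(yb),np.cos(yb)]); print("dist",(m[:2]-r.x[:2])@n)
print("axle",unproj(c,[(278,280.5)],.05))
# top cam check of red line & its yaw
E
```

```text
red fit [2.61046238e-03 2.26077370e+02] 217 337 [226.64645063 226.95970611]
line [ 0.52602722 -0.00448642  0.012     ] 0.12587134553766138
roller [ 0.52769494 -0.01740638  0.14838791] [-0.16342008  1.98637547  0.33856906  0.         -2.13861194  1.01763382
  0.4581826   0.        ]
dist 0.013027134553029448
dist 0.013027007269326986
axle [[ 0.52733919 -0.01574105  0.05      ]]
```

Emit:
move_arm([
  [0.05,0,0,0,0,0,-1],
  [0.1,0,0,0,0,0,-1],
  [0.1,-0.02,0,0,0,0,-1],
  [0.1,0,0,0,0,0,-1],
  [0.1,0,0,0,0,0,-1],
  [0.1,0,0,0,0,0,-1],
])

```text
time: 19.73
tool_pos: [0.5249, -0.0048, 0.0485]
tool_rot: [0.002, 0.66, 0.752, 0.001]
contact_force: [-2.4, -1.4, 11.9]
gripper_width: 0.003
grasp_force: 6.0
```

Emit:
move_arm([
  [0.1,0,0,0,0,0,-1],
  [0.1,0,0,0,0,0,-1],
  [0.1,0,0,0,0,0,-1],
  [0.1,0,0,0,0,0,-1],
  [0.05,0,0,0,0,0,-1],
  [0.03,0,0,0,0,0,-1],
  [0,0,0,0,0,0,-1],
])

```text
time: 20.32
tool_pos: [0.5242, 0.0001, 0.0485]
tool_rot: [0.002, 0.66, 0.752, 0.001]
contact_force: [-2.6, 0.2, 12.0]
gripper_width: 0.002
grasp_force: 6.1
```

```bash
cat > an.py <<'E'
import sys,cv2
from h import *
n=sys.argv[1]; c=cam(n); g=cv2.imread(f"pics/{n}.png").astype(int)
red=(g[...,2]>110)&(g[...,1]<60)&(g[...,0]<60); red[:,:200]=0; red[:,360:]=0; red[:180]=0; red[320:]=0
y,x=np.nonzero(red); print("red",len(x))
if len(x)>20: k=np.polyfit(x,y,1); print(k,x.min(),x.max()); m=unproj(c,[(278,np.polyval(k,278))],.012); print("line@278",m)
v=g.max(2)
for nm,a,b in(("L",150,180),("R",380,420)):
    print(nm,[ (int(xx),int(np.nonzero(v[150:260,xx]<50)[0][0]+150)) for xx in range(a,b,6)])
E
python3 an.py w4; python3 look.py w5; python3 an.py w5
```

```text
red 551
[2.61046238e-03 2.26077370e+02] 217 337
line@278 [[ 0.52600582 -0.00448913  0.012     ]]
L [(150, 195), (156, 194), (162, 194), (168, 194), (174, 194)]
R [(380, 191), (386, 191), (392, 191), (398, 191), (404, 191), (410, 191), (416, 191)]
[5.24215069e-01 3.48956965e-05 4.85170273e-02] [1.67203736e-03 6.59540655e-01 7.51666741e-01 6.62674188e-04] [-3.41574959 -0.86073108 12.37083932]
red 542
[1.71816923e-03 2.44504444e+02] 218 336
line@278 [[ 0.52588101 -0.00445205  0.012     ]]
L [(150, 197), (156, 197), (162, 196), (168, 196), (174, 196)]
R [(380, 193), (386, 193), (392, 193), (398, 193), (404, 193), (410, 193), (416, 193)]
```

```bash
python3 - <<'E'
from h import *
n=np.array([-np.sin(.128),np.cos(.128)]); m=np.array([.526,-.00447])
for k,t in(("w4",(191,194.3)),("w5",(193,196.5))):
  for b in(0,1):
    c=cam(k); f=lambda p:(lambda d:[d[2]-t[0]+b,d[6]-t[1]+b,(d[1]+d[4]-557)*.5])(drumbox(c,p))
    r=least_squares(f,[.527,-.02,.13]); print(k,b,r.x,"remaining",(m-r.x[:2])@n)
E
```

```text
w4 0 [ 0.52766146 -0.01702006  0.14451082] remaining 0.012659475361118172
w4 1 [ 0.5276039  -0.01658118  0.14449562] remaining 0.01221684264357507
w5 0 [ 0.52631712 -0.00770271  0.1454299 ] remaining 0.0032467434877901115
w5 1 [ 0.5262592  -0.00726131  0.1453971 ] remaining 0.002801558871476424
```

Emit:
move_arm([
  [0.05,0,0,0,0,0,-1],
  [0.08,0,0,0,0,0,-1],
  [0.08,0,0,0,0,0,-1],
  [0.04,0,0,0,0,0,-1],
  [0,0,0,0,0,0,-1],
  [0,0,0,0,0,0,-1],
  [0,0,0,0,0,0,-1],
])

```text
time: 20.95
tool_pos: [0.5239, 0.0026, 0.0485]
tool_rot: [0.002, 0.66, 0.752, 0.001]
contact_force: [-4.3, 0.3, 12.5]
gripper_width: -0.001
grasp_force: 6.2
```

```bash
python3 look.py w6; python3 an.py w6; python3 - <<'E'
from h import *
import cv2
c=cam("w6"); g=cv2.imread("pics/w6.png").max(2)
def top(xs): return np.mean([np.nonzero(g[150:260,x]<50)[0][0]+150 for x in xs])
t=top(range(380,417,6)),top(range(150,175,6)); n=np.array([-np.sin(.128),np.cos(.128)]); m=np.array([.526,-.00447])
r=least_squares(lambda p:(lambda d:[d[2]-t[0]+1,d[6]-t[1]+1,(d[1]+d[4]-557)*.5])(drumbox(c,p)),[.527,-.02,.13]); print(t,r.x,"remaining",(m-r.x[:2])@n)
E
```

```text
[0.52387328 0.00255912 0.04848945] [1.60921461e-03 6.59534879e-01 7.51671925e-01 6.85843906e-04] [-3.55945356 -0.06204791 13.06815012]
red 544
[9.42202466e-04 2.48908100e+02] 219 336
line@278 [[ 0.5258373  -0.00433805  0.012     ]]
L [(150, 197), (156, 197), (162, 197), (168, 197), (174, 197)]
R [(380, 194), (386, 194), (392, 194), (398, 194), (404, 194), (410, 194), (416, 194)]
(np.float64(194.0), np.float64(197.0)) [ 0.52594051 -0.00505243  0.1429996 ] remaining 0.0005700666612623285
```

Emit:
move_arm([
  [0,-0.03,-0.04,0,0,0,-1],
  [0,0,-0.06,0,0,0,-1],
  [0,0,-0.08,0,0,0,-1],
  [0,0,-0.1,0,0,0,-1],
  [0,0,-0.2,0,0,0,-1],
  [0,0,-0.5,0,0,0,-1],
  [0,0,-1.0,0,0,0,-1],
  [0,0,-2.0,0,0,0,-1],
  [0,0,-3.0,0,0,0,-1],
  [0,0,-3.0,0,0,0,-1],
  [-2.0,0,-2.0,0,0,0,-1],
  [-4.0,0,0,0,0,0,-1],
  [-4.0,0,0,0,0,0,-1],
  [-3.0,0,0,0,0,0,-1],
  [0,0,0,0,0,0,-1],
  [0,0,0,0,0,0,-1],
])

```text
time: 22.33
tool_pos: [0.5386, -0.1271, 0.1661]
tool_rot: [-0.0, 0.661, 0.751, 0.0]
contact_force: [-0.4, 0.2, -1.0]
gripper_width: -0.0
grasp_force: 0.0
```

```bash
python3 - <<'E'
import cv2,json
from plant import manip
f=manip.grab_frame("wrist"); t=manip.grab_frame("top")["img"]
json.dump({k:f[k].tolist() for k in("mtx","R","t")},open("w7.json","w"))
cv2.imwrite("pics/w7.png",f["img"]); cv2.imwrite("pics/top7.png",t)
a=cv2.resize(t[160:245,230:360],None,fx=4,fy=4,interpolation=cv2.INTER_CUBIC)
b=cv2.copyMakeBorder(a,0,560-340 if False else 0,0,40,cv2.BORDER_CONSTANT)
h=cv2.resize(f["img"][0:240,140:420],None,fx=2,fy=2,interpolation=cv2.INTER_CUBIC)[:260]
out=cv2.vconcat([cv2.copyMakeBorder(a,0,0,0,560-a.shape[1],cv2.BORDER_CONSTANT),h]); cv2.imwrite("pics/fin.png",out); print(out.shape)
E
```

```text
(600, 560, 3)
```

View pics/fin.png

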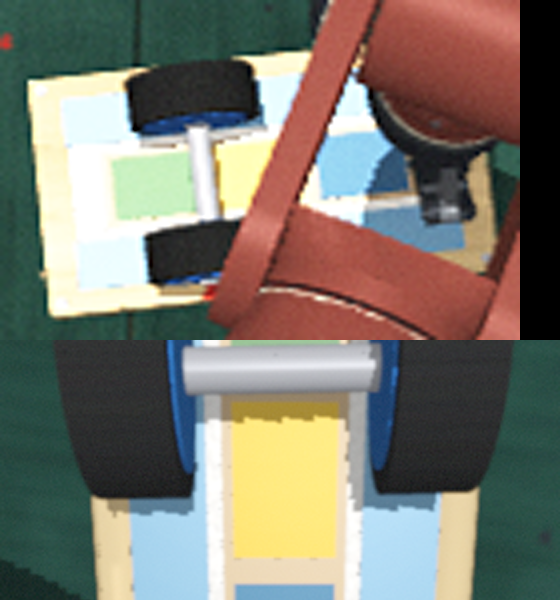

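The top crop shows the upper drum at x 126–258, top edge y 60. The lower drum's left edge is at x 146, and the line's lower arrow head peeks out at about (210,293). In the wrist view the drums' near edges are at y≈78 (left) and 76 (right).

```bash
python3 - <<'E'
from h import *
n=np.array([-np.sin(.128),np.cos(.128)])
c=cam("top"); u=lambda v,o:(v+.5)/4-.5+o
b=np.array([-.39,.64,.06,-.26,-.64,.38,-.1,.29])
B=np.array([u(126,230),u(258,230),u(60,160),u(133,160),u(146,230),0,0,u(283,160)]); w=np.array([1,1,1,1,1,0,0,1])
r=least_squares(lambda p:(drumbox(c,p)-b-B)*w,[.527,-.005,.13]); print("top",r.x,r.fun,"remaining",(np.array([.52608,-.00385])-r.x[:2])@n)
c=cam("w7"); 
for bb in(0,1):
  r=least_squares(lambda p:(lambda d:[d[3]-76-bb,d[7]-78.5-bb,(d[1]+d[4]-(396+168.3))*.5])(drumbox(c,p)),[.527,-.005,.13]); print("w7",r.x,"remaining",(np.array([.526,-.00447])-r.x[:2])@n)
E
```

```text
top [ 0.5255618  -0.00459359  0.14116106] [ 0.0094206   0.2685226  -0.46763443  0.39533543 -0.27687891  0.
  0.          0.08988152] remaining 0.0006713615744542599
w7 [ 0.52613766 -0.00363534  0.14366918] remaining -0.0008102618362130223
w7 [ 0.52622014 -0.00426435  0.14369264] remaining -0.00017587178227317356
```

Emit:
move_arm([
  [0,0,0,0,0,0,-1],
  [0,0,0,0,0,0,-1],
  [0,0,0,0,0,0,-1],
  [0,0,0,0,0,0,-1],
  [0,0,0,0,0,0,-1],
  [0,0,0,0,0,0,-1],
])

```text
time: 22.93
tool_pos: [0.5387, -0.1256, 0.1656]
tool_rot: [-0.0, 0.659, 0.752, 0.0]
contact_force: [0.3, 0.5, 0.5]
gripper_width: -0.0
grasp_force: 0.0
```

```bash
python3 - <<'E'
from plant import manip
import cv2,numpy as np
a=manip.grab_frame("top")["img"]; d=cv2.absdiff(a,cv2.imread("pics/top7.png")).max(2)[160:245,230:300]
print(d.max(),(d>40).sum(),manip.state()["time"])
if (d>40).sum()<10: print(manip.job_done())
E
```

```text
80 27 22.9833
```

```bash
python3 - <<'E'
from plant import manip
import cv2,numpy as np
p=manip.grab_frame("top")["img"]
for q in (cv2.imread("pics/top7.png"),manip.grab_frame("top")["img"]):
    d=cv2.absdiff(p,q).max(2)[160:245,230:300]; y,x=np.nonzero(d>40); print(len(x),sorted(zip((x+230).tolist(),(y+160).tolist()))[:30])
E
```

```text
22 [(283, 233), (285, 227), (287, 221), (287, 222), (289, 216), (289, 217), (291, 211), (291, 212), (291, 213), (292, 211), (294, 205), (294, 206), (295, 232), (296, 200), (296, 201), (296, 226), (297, 199), (298, 195), (298, 196), (298, 221), (298, 225), (299, 194)]
3 [(291, 212), (298, 195), (298, 196)]
```

The only pixels that differ lie on the arm's edge, so the roller is at rest.

```bash
python3 -c "
from plant import manip
print(manip.job_done())"
```

```text
the job is handed in; nothing more can be done
None
```

The job is handed in: the roller stands at rest within about 1 mm of the red line, and its axle is turned about 0.015 rad from the line, much as it started. The push read 11–13 N through the roll (5–20 N allowed), except at the very start, when it was still building from about 10 N.

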